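# Fetch the serving dish from behind the canister

## Robot

A 6-joint arm with a two-finger parallel gripper is mounted at the origin on the work surface. World frame = base frame: x ahead of the robot, y to its left, z up, the work surface at z = 0. Lengths are in m, angles in rad, forces in N, time in s.
With the tool pointing down it reaches from about 0.275 to 0.825 m from the base axis. Payload 4.9 kg.
Tool frame: the origin (TCP) lies midway between the tips of the shut fingers; the grasp point (between the pads) lies 19 mm behind it (bot.grip_depth is the distance from the TCP to the grasp point, in m); z points along the fingers, y is the line along which they close (so a half turn about z gives the same grasp; the last joint's range is limited). The gripper opens to 85 mm and grips with 20 to 120 N. Pads are 22 mm wide; open, the fingers measure 114 mm over their backs; the gripper's body (76 mm by 85 mm) begins 54 mm behind the grasp point. The pads swing forward as they close: fully open they stand 13 mm farther back than shut.
Start: joints at [1.08, 0.326, -0.193, 1.052, 0, 1.437], TCP at [0.192, 0.515, 0.231] pointing down, gripper open.
Joint ranges: [-2.65, 2.65], [-0.97, 1.79], [-1.3, 1.35], [-1.93, 2.1], [-1.47, 1.37], [-3.14, 3.14]. Speed limits (rad/s): [2.57, 2.57, 3.14, 3.14, 3.14, 3.14].

## Interface

Orientations are given as a unit quaternion [w, x, y, z].
In Python, from cell import bot gives the robot as it stands. Calls block until the motion is done:
- bot.move_pose(position, orientation): joint-space move of the TCP to a pose.
- bot.move_linear(position, speed=0.15, rotation=None, until_force=None): straight line of the TCP; rotation=None keeps the orientation; speed is the mean speed in m/s. With until_force (N) it stops when the force on the tool has changed by that much, and returns True; else False.
- bot.goto_joints(angles): joint-space move.
- bot.set_gripper(opening, grasp_force=None): opening from 0.0 (shut) to 1.0 (fully open); grasp_force is the grip in N (None keeps the last); returns when the fingers have stopped.
- bot.wait(seconds).
- bot.solve_ik(position, orientation): joint angles nearest the present ones, or None.
- bot.camera(name): name is "scene" or "top" or "wrist"; returns the picture (400x640x3 uint8, red, green, blue); there is no depth.
- bot.calibration(name): a dict with "mtx" (3x3 intrinsics, pixels), "extrinsics" (4x4, takes a point from world to camera coordinates); the wrist camera has in their place "hand_eye" (4x4, takes a point from camera to tool coordinates, whose origin is the TCP and whose axes are the flange's). Camera axes: x right, y down, z forward; pixel columns grow to the right and rows downward; lengths in m; the calibration is good to about 2 mm. A picture is of the moment at which its call begins: read the wrist's pose just before it. calibration takes no time and is no camera call.
A pose or a line that the arm cannot do raises bot.PlanningError and nothing moves.
- bot.close_job(): hands the job in; it is judged then, once.
Trained networks look in the newest picture that a camera, given by its name, has taken for a name from the list of things; names that differ only in an ending like _2 or _b are one class to them, and where a whole thing is asked for, a point or a joint stands for the part that bears it (a point fixed in the world has none). Each returns a list of dicts, best first, with "confidence" (0 to 1); they miss things now and then, are a little off and sometimes report something else, mostly with a low value. They report only what shows in the picture. A call takes as long as a camera call. They do not tell look-alikes from the thing itself.
- bot.search_frame(camera, thing): "bbox" ([left, top, width, height] in pixels, round what is visible of it).
Readings, each from a call of its own:
- bot.read_clock(): time.
- bot.read_joint_positions(): joint angles.
- bot.read_joint_vel(): joint speeds.
- bot.read_joint_efforts(): joint torques, N m.
- bot.read_position(): TCP position.
- bot.read_tool_rot(): TCP orientation.
- bot.read_ft_force(): force on the tool from outside, world axes, zero at the start.
- bot.read_moment(): the same for the moment, N m.
- bot.read_gripper_width(): opening from 0.0 (shut) to 1.0 (fully open).
- bot.read_finger_force(): force on a finger pad.
Only numpy, scipy, OpenCV 4.12 (cv2) and the standard library are available. Lean on these libraries where they do the work, as an engineer would, in place of code of your own. Each camera call takes 0.05 s, during which the arm holds its last target. There are 200 camera calls.

## Task

The white two-eared dish is stored on the lower level of the steel rack, behind the clear canister. Lift the canister out and stand it aside on the counter or trivet, set the dish down the right way up in the middle of the wooden serving board, then put the canister back on the rack on the spot where it stood. Keep both upright, set them down gently without dropping them, and leave everything else as it stands.

Things in the scene. Friction and masses are not known exactly. Their poses are not given: they have to be found in the camera images.
- rack_deck (a point): Fixed steel rack, 300 mm deep (its x, from its open front to its back) and 400 mm wide (its y), front towards the robot. This point is the centre of the top face of its lower level, 75 mm above the counter. In the front row, 98 to 113 mm in front of this point and 115 mm apart, stand canister, pot and tin in any order
- rack_tier (a point): Middle of the top front edge of the rack's upper level, a wire shelf which covers only the rear: it is 10 mm behind rack_deck's point and 125 mm above the lower level, reaches 140 mm back, and is 10 mm thick at this edge. Same axes as rack_deck. Its 10 mm square posts stand 195 mm to either side
- rack_guard (a point): Middle of the 5 mm wire guard along the rack's front edge, 146 mm in front of rack_deck's point and 12 mm above the lower level; a like guard runs along each side. Below, a slim drawer (shut, not needed) has a round knob that sticks out 24 mm further to the front, 36 mm above the counter
- canister_center (a point): Clear acrylic canister with grey screw-on cap, upright, 150 mm high: body 62 mm across and 121 mm high, ribbed cap on top 65 mm across and 29 mm high. 0.25 to 0.5 kg. The point is its centre, 75 mm above its underside, z up. One rigid thing (cap screwed tight), may be gripped by cap or body
- dish_center (a point): White melamine dish, 40 mm high: round bowl 100 mm across (foot 72), with two flat ears at the rim along its own x axis, each 26 mm wide, 10 mm thick, reaching 50 to 85 mm from the centre, 14 mm above this point. 0.13 to 0.25 kg. The point is on the bowl's axis, 20 mm above its underside. Its bowl is under the upper level; the -x ear points to the rack's front
- board_top (a point): Fixed wooden serving board on the counter beside the rack, left or right: 200 mm (x) by 150 mm (y) by 16 mm thick. The point is the centre of its top face. Dark inlay lines run near the two long edges
- trivet_top (a point): Fixed round cork trivet on the counter at the other side of the rack, 130 mm across, 8 mm thick, empty. The point is the centre of its top face
- pot_center (a point): Brown ceramic pot with a loose lid, a bystander: 90 mm across the belly (two small lugs on its x axis span 104 mm), rim 75 mm above its underside. The point is on its axis, 40 mm above its underside
- lid_center (a point): Loose lid of the pot, 86 mm across, lying on its rim, with a knob whose top is 105 mm above the pot's underside. The point is 10 mm above the lid's rim
- tin_center (a point): Green square tin with steel lid, a bystander: 64 x 64 mm, 120 mm high. The point is its centre, 60 mm above its underside
- plate_center (a point): Second white dish, without ears, a bystander on the lower level behind the tin: 96 mm across, 30 mm high. The point is on its axis, 15 mm up
- scraper_center (a point): Red silicone scraper with wooden handle, a bystander lying across the upper level: 197 mm long (its x), 12 mm thick. The point is in the handle's end near the blade
Mind the look-alikes: they are no part of the job. Leave any orange or yellow look-alike of the part that bears dish_center alone.

How it is judged:
On the way, in this order (a step that is already met when the one before it is completed fails the run):
1. the canister stands upright, let go, at least 80 mm away from its place (distance of canister_center from where it was at the start of the episode above 0.08 m and angle between canister_center's own z axis and vertical below 0.08 rad and linear speed of canister below 0.03 m/s and contact force between the fingers and canister below 0.1 N), for 0.2 s.
2. the dish stands upright and let go on the board, its foot wholly on it (x of dish_center in the frame of board_top between -0.06 and 0.06 m and y of dish_center in the frame of board_top between -0.04 and 0.04 m and z of dish_center in the frame of board_top between 0.014 and 0.026 m and angle between dish_center's own z axis and vertical below 0.08 rad and linear speed of dish below 0.03 m/s and contact force between the fingers and dish below 0.1 N), for 0.2 s.
At the end, for the whole second after the job is handed in: The dish stands upright on the board, its centre within 60 mm along and 40 mm across of the board's middle; the canister stands upright on the rack within 25 mm of where it stood; pot, lid, tin, second dish and scraper are within 20 mm of where they stood; all at rest and let go (x of dish_center in the frame of board_top between -0.06 and 0.06 m and y of dish_center in the frame of board_top between -0.04 and 0.04 m and z of dish_center in the frame of board_top between 0.014 and 0.026 m and angle between dish_center's own z axis and vertical below 0.08 rad and distance of canister_center from where it was at the start of the episode below 0.025 m and angle between canister_center's own z axis and vertical below 0.06 rad and linear speed of each of canister, dish below 0.03 m/s and distance of each of pot_center, lid_center, tin_center, plate_center, scraper_center from where it was at the start of the episode below 0.02 m); the robot touches nothing.
It fails at once if canister tipped by more than about 35 degrees (angle between canister_center's own z axis and vertical above 0.6 rad).
It fails at once if dish tipped by more than about 45 degrees (angle between dish_center's own z axis and vertical above 0.8 rad).
It fails at once if canister or dish dropped (falling freely from more than about 15 mm) ((contact force between the fingers and canister below 0.1 N and linear speed of canister above 0.55 m/s) or (contact force between the fingers and dish below 0.1 N and linear speed of dish above 0.55 m/s)).
It fails at once if pot, lid, tin, second dish or scraper shifted by more than 30 mm (distance of any of pot_center, lid_center, tin_center, plate_center, scraper_center from where it was at the start of the episode above 0.03 m).
It fails at once if pot or tin tipped (angle between any of pot_center, tin_center's own z axis and vertical above 0.3 rad).
It also fails if it takes over 72 s, if anything falls off the work surface, if the arm or the gripper's body presses on something with over 40 N, if the wrist force passes 120 N, or if a joint passes its speed limit or range.

## Working session

There is one attempt and no reset: what is moved stays moved. The work goes in short steps, each a Python script; the robot and the scene stay as the last script left them, time stands still between calls to the robot, and variables do not carry over. Pictures are saved under pics/ and viewed, at most 10 in all, crops included, and the job is handed in when it is done.

```bash
ls; mkdir -p pics; cat > h.py <<'E'
import numpy as np, cv2
from cell import bot
from scipy.spatial.transform import Rotation as R
def cal(n):
    c=bot.calibration(n); return np.array(c['mtx']),c
def proj(n,P):
    K,c=cal(n); E=np.array(c['extrinsics']); P=np.atleast_2d(P)
    q=(E[:3,:3]@P.T+E[:3,3:]).T; q=q@K.T; return q[:,:2]/q[:,2:]
def ray(n,uv,z):
    K,c=cal(n); E=np.array(c['extrinsics']); Rm,t=E[:3,:3],E[:3,3]
    o=-Rm.T@t; d=Rm.T@np.linalg.solve(K,[uv[0],uv[1],1]); return o+d*(z-o[2])/d[2]
def snap(n,f):
    im=bot.camera(n); cv2.imwrite('pics/'+f,im[:,:,::-1]); return im
E
python3 - <<'E'
from h import *
for n in('scene','top'):
    snap(n,n+'.png'); K,c=cal(n); E=np.array(c['extrinsics']); print(n,K[0,0],-E[:3,:3].T@E[:3,3],E[2,:3])
    for t in('canister_center','dish_center','pot_center','tin_center','plate_center','scraper_center','board_top','trivet_top','lid_center','rack_tier','rack_deck'):
        try: print(t,[(np.round(d['bbox']).tolist(),round(d['confidence'],2)) for d in bot.search_frame(n,t)])
        except Exception as e: print(t,e)
print(bot.read_clock(),bot.read_tool_rot(),cal('wrist')[1])
E
```

```text
pics
scene 427.2229124870843 [0.95833201 0.30917292 1.01052725] [-0.40607671 -0.27977913 -0.8699571 ]
canister_center [([307.0, 148.0, 27.0, 56.0], 0.72)]
dish_center [([152.0, 152.0, 36.0, 55.0], 0.86), ([385.0, 167.0, 58.0, 32.0], 0.84)]
pot_center [([332.0, 201.0, 42.0, 35.0], 0.77), ([267.0, 126.0, 35.0, 55.0], 0.3)]
tin_center [([265.0, 126.0, 37.0, 54.0], 0.67), ([206.0, 113.0, 46.0, 37.0], 0.16)]
plate_center [([220.0, 178.0, 40.0, 34.0], 0.58)]
scraper_center [([210.0, 194.0, 78.0, 62.0], 0.59)]
board_top [([412.0, 230.0, 85.0, 96.0], 0.86)]
trivet_top [([207.0, 114.0, 44.0, 38.0], 0.98)]
lid_center [([336.0, 191.0, 38.0, 36.0], 0.92)]
rack_tier [([174.0, 148.0, 216.0, 181.0], 0.88), ([265.0, 124.0, 36.0, 59.0], 0.66)]
rack_deck [([172.0, 140.0, 215.0, 193.0], 0.65)]
top 411.88744272404546 [0.40927085 0.0090789  1.30219182] [ 0.09253593  0.00351162 -0.99570315]
canister_center [([309.0, 189.0, 26.0, 29.0], 0.71), ([311.0, 128.0, 32.0, 59.0], 0.53)]
dish_center [([241.0, 254.0, 55.0, 32.0], 0.89), ([311.0, 130.0, 32.0, 58.0], 0.87), ([413.0, 128.0, 46.0, 43.0], 0.81)]
pot_cent
[... 537 characters left out ...]
156.0, 133.0], 0.75), ([312.0, 130.0, 32.0, 59.0], 0.36)]
rack_deck [([254.0, 96.0, 155.0, 137.0], 0.94), ([350.0, 193.0, 30.0, 27.0], 0.62), ([270.0, 184.0, 27.0, 31.0], 0.55), ([310.0, 190.0, 26.0, 27.0], 0.32)]
1.2 [1.56596628e-05 1.77449490e-01 9.84129909e-01 1.55762725e-05] {'mtx': array([[331.42116753,   0.        , 319.94694372],
       [  0.        , 331.42116753, 195.63234252],
       [  0.        ,   0.        ,   1.        ]]), 'hand_eye': array([[-0.00125124, -0.95547344, -0.29507447,  0.07451691],
       [ 0.99999793, -0.00166935,  0.00116508,  0.00172824],
       [-0.00160579, -0.2950724 ,  0.95547355, -0.14284729],
       [ 0.        ,  0.        ,  0.        ,  1.        ]])}
```

```bash
python3 - <<'E'
import cv2
im=cv2.imread('pics/top.png'); cv2.imwrite('pics/topc.png',cv2.resize(im[80:310,150:470],None,fx=2.5,fy=2.5,interpolation=cv2.INTER_CUBIC))
im=cv2.imread('pics/scene.png'); cv2.imwrite('pics/scenec.png',cv2.resize(im[90:340,140:510],None,fx=2.1,fy=2.1,interpolation=cv2.INTER_CUBIC))
E
```

```text
(no output)
```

View pics/topc.png

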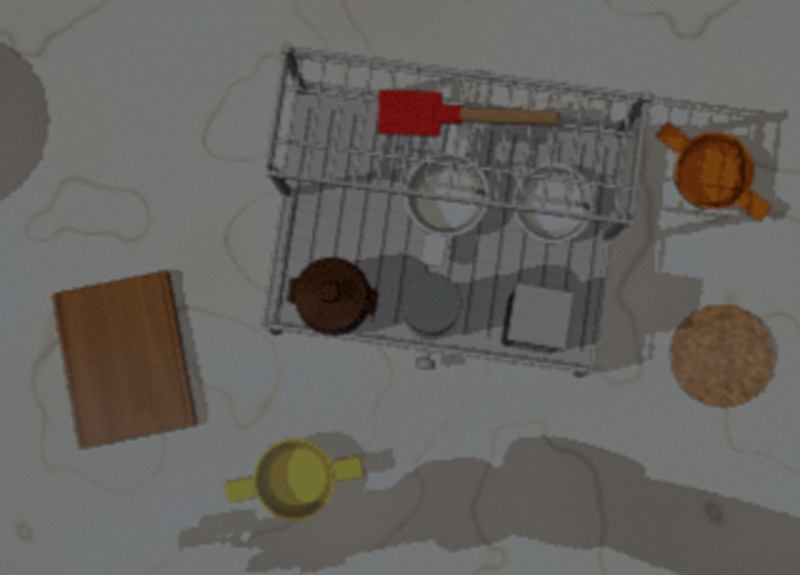

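View pics/scenec.png

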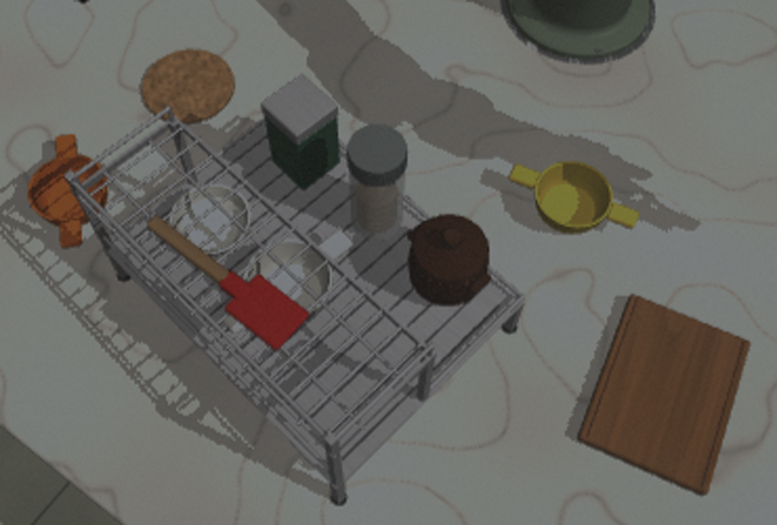

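The dish I want is the white eared one, at top (329,158) full-frame with its ear at (324,179). The possible confusions are:
- the plain white plate at (372,161)
- the yellow dish at (267,271)
- the orange dish at (435,148)

The last two are coloured and the plate has no ears. The canister is at (322,202), between pot and tin. The board is on the left and the trivet on the right.

```bash
python3 - <<'E'
from h import *
def c(u,v): return (150+u/2.5,80+v/2.5)
def s(u,v): return (140+u/2.1,90+v/2.1)
for nm,uv,z in [('cap',(430,298),.225),('tierL',(270,172),.2),('tierR',(632,220),.2),('guardL',(268,328),.087),('guardR',(590,372),.087),('bowl rim',(447,194),.115),('ear',(434,248),.114),('plate',(554,202),.105),('tin',(541,316),.195),('lid',(331,291),.155),('trivet',(722,356),.008),
 ('b1',(53,294),.016),('b2',(168,270),.016),('b3',(197,425),.016),('b4',(80,447),.016)]:
    print(nm,ray('top',c(*uv),z).round(3))
print('scene')
for nm,uv,z in [('cap',(377,143),.225),('ear',(333,243),.114),('bowl',(290,274),.115),('tin',(299,106),.195),('trivet',(188,84),.008),('b1',(632,296),.016),('b2',(748,342),.016),('b3',(706,492),.016),('b4',(581,437),.016),('tierL',(432,352),.2),('tierR',(172,115),.2)]:
    print(nm,ray('scene',s(*uv),z).round(3))
E
```

```text
cap [ 0.52  -0.004  0.225]
tierL [0.665 0.166 0.2  ]
tierR [ 0.601 -0.225  0.2  ]
guardL [0.504 0.187 0.087]
guardR [ 0.441 -0.191  0.087]
bowl rim [ 0.653 -0.028  0.115]
ear [ 0.59  -0.011  0.114]
plate [ 0.642 -0.154  0.105]
tin [ 0.5   -0.123  0.195]
lid [0.538 0.106 0.155]
trivet [ 0.459 -0.37   0.008]
b1 [0.56  0.468 0.016]
b2 [0.586 0.323 0.016]
b3 [0.391 0.288 0.016]
b4 [0.368 0.433 0.016]
scene
cap [ 0.51  -0.007  0.225]
ear [ 0.588 -0.012  0.114]
bowl [ 0.648 -0.027  0.115]
tin [ 0.503 -0.12   0.195]
trivet [ 0.459 -0.369  0.008]
b1 [0.395 0.295 0.016]
b2 [0.369 0.436 0.016]
b3 [0.56  0.471 0.016]
b4 [0.585 0.329 0.016]
tierL [0.664 0.168 0.2  ]
tierR [ 0.598 -0.225  0.2  ]
```

```bash
cat >> h.py <<'E'
def Q(yaw,tilt=0):
    q=(R.from_euler('z',yaw)*R.from_euler('y',np.pi+tilt)).as_quat(); return [q[3],q[0],q[1],q[2]]
def wproj(P,inv=None):
    K,c=cal('wrist'); H=np.array(c['hand_eye']); q=np.array(bot.read_tool_rot()); Rt=R.from_quat([*q[1:],q[0]]).as_matrix(); p=np.array(bot.read_position())
    Rc=Rt@H[:3,:3]; o=Rt@H[:3,3]+p
    if inv is not None:
        d=Rc@np.linalg.solve(K,[P[0],P[1],1]); return o+d*(inv-o[2])/d[2]
    x=(np.atleast_2d(P)-o)@Rc; x=x@K.T; return x[:,:2]/x[:,2:]
E
python3 - <<'E'
from h import *
bot.move_pose([.50,-.005,.36],Q(-.16))
print(bot.read_position(),bot.read_joint_positions(),bot.read_clock())
im=snap('wrist','w1.png')
for t in('canister_center','dish_center','tin_center','lid_center','rack_tier'): print(t,[(np.round(d['bbox']).tolist(),round(d['confidence'],2)) for d in bot.search_frame('wrist',t)])
im=im[:,:,::-1].copy()
for p in wproj([[.515,-.005,.225],[.651,-.0275,.115],[.581,-.0095,.114],[.664,.167,.2],[.6,-.225,.2]]): cv2.drawMarker(im,tuple(int(round(a)) for a in p),(255,0,255),0,10); print(p.round(0))
cv2.imwrite('pics/w1m.png',im)
E
```

```text
[ 0.49990925 -0.00430247  0.35982528] [-1.56525927e-01  1.78557467e-01 -6.23145008e-02  1.33028976e+00
  2.62695841e-04  2.45498533e-03] 3.4083
canister_center [([287.0, 146.0, 71.0, 87.0], 0.97)]
dish_center [([365.0, 0.0, 106.0, 30.0], 0.93), ([285.0, 235.0, 71.0, 94.0], 0.73), ([66.0, 267.0, 79.0, 55.0], 0.69)]
tin_center [([166.0, 145.0, 86.0, 81.0], 0.62), ([285.0, 234.0, 74.0, 96.0], 0.36)]
lid_center [([388.0, 144.0, 77.0, 76.0], 0.82)]
rack_tier [([121.0, 117.0, 396.0, 283.0], 0.93)]
[320. 199.]
[320. 273.]
[325. 222.]
[503. 299.]
[127. 299.]
```

View pics/w1m.png

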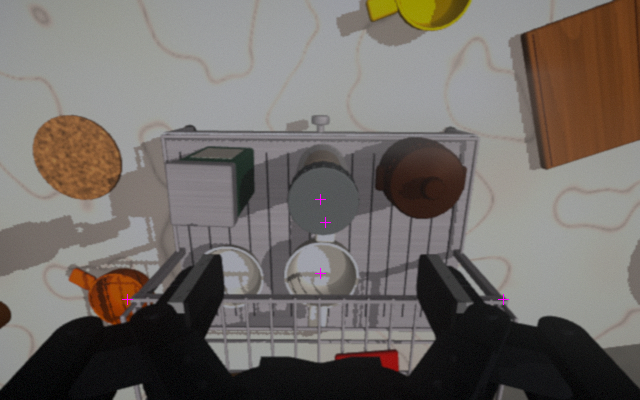

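The wrist view confirms the layout. The cap is centred at (323,200) between tin (210,187) and pot (420,178). The white eared dish is behind it at (321,276), and the predicted markers agree within about 4 px. Next I grip the canister.

```bash
python3 - <<'E'
from h import *
p=wproj((323,200),.225); print(p)
x,y=p[:2]
bot.move_linear([x,y,.29],.2)
print(bot.move_linear([x,y,.186],.08,until_force=8), bot.read_position())
bot.set_gripper(0.3,40)
g=bot.read_position(); print(g,bot.read_gripper_width(),bot.read_finger_force(),bot.read_ft_force())
np.save('g.npy',g)
bot.move_linear([g[0],g[1],g[2]+.03],.08); print(bot.read_gripper_width(),bot.read_ft_force(),bot.read_clock())
snap('wrist','w2.png')
E
```

```text
[ 0.51619618 -0.00258848  0.225     ]
False [ 0.51664016 -0.0026477   0.18653708]
[ 0.51677335 -0.00290488  0.18684349] 0.7385996542164139 44.06232607550919 [-1.31570366 -1.6498576   5.61328972]
0.7369013329279042 [-0.48884312 -0.35339844 -4.21155318] 6.5417
```

View pics/w2.png

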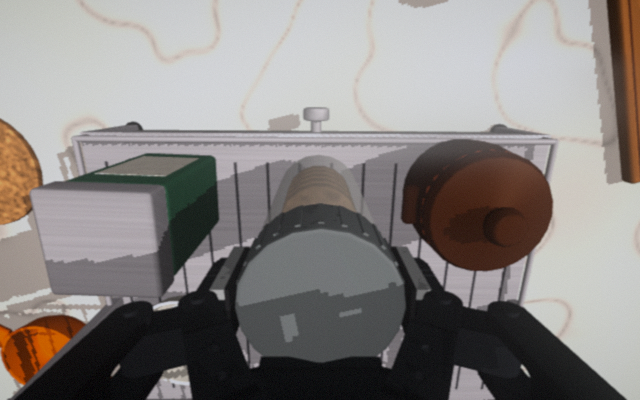

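The canister is held by the cap (about 0.43 kg). I'll take it to the trivet.

```bash
python3 - <<'E'
from h import *
g=np.load('g.npy')
bot.move_linear([g[0],g[1],.36],.2)
bot.move_linear([.459,-.369,.36],.25)
z=g[2]-.067
bot.move_linear([.459,-.369,z+.02],.18)
bot.wait(.2)
print(bot.move_linear([.459,-.369,z-.004],.03,until_force=3),z,bot.read_position(),bot.read_ft_force(),bot.read_gripper_width())
np.save('gt.npy',bot.read_position())
bot.set_gripper(1.0); bot.wait(.3)
p=bot.read_position(); bot.move_linear([p[0],p[1],.30],.2)
bot.move_linear([.50,-.02,.36],.3)
print(bot.read_clock())
bot.camera('top')
print(bot.search_frame('top','canister_center'))
im=snap('wrist','w3.png'); print(bot.search_frame('wrist','dish_center')); cv2.imwrite('pics/w3c.png',cv2.resize(im[120:340,220:460,::-1],None,fx=2.5,fy=2.5))
E
```

```text
True 0.11984349403345007 [ 0.45886535 -0.36892462  0.11985692] [-0.03817734  0.59760785  4.48374952] 0.7399670745225468
14.3583
[{'bbox': [428.0, 209.4, 35.5, 23.4], 'confidence': 0.86}]
[{'bbox': [78.2, 269.9, 80.3, 52.4], 'confidence': 0.82}, {'bbox': [375.4, 0.0, 107.9, 29.9], 'confidence': 0.59}, {'bbox': [293.4, 210.6, 74.9, 117.0], 'confidence': 0.57}]
```

View pics/w3c.png

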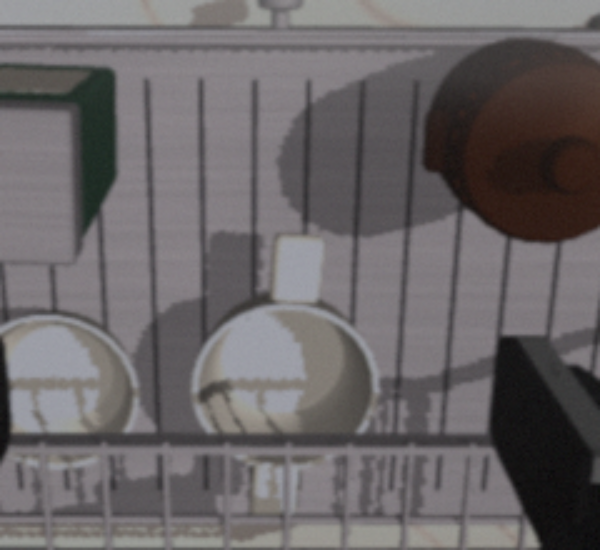

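The ear is clearly free now. Its tip is at crop (300,236), its root at (296,302), and the bowl centre is at about (286,385).

```bash
python3 - <<'E'
from h import *
f=lambda u,v:wproj((220+u/2.5,120+v/2.5),.114)
t,r,b=f(300,236),f(296.5,302),f(285.5,385)
print(t,r,b); d=b-t; print(np.linalg.norm(d[:2]),np.arctan2(d[1],d[0]), np.arctan2(*(r-t)[1::-1]))
tl,tr=f(198,437),0
yaw=np.arctan2(d[1],d[0]); u=np.array([np.cos(yaw),np.sin(yaw)])
print('grip',t[:2]+.013*u)
for s in (-1,1):
  for a in(-.16,-.2,-.25): print(a,bot.solve_ik([*(t[:2]+.013*u),.085],Q(a)) is not None)
E
```

```text
[ 0.57286548 -0.0050369   0.114     ] [ 0.60815038 -0.0120158   0.114     ] [ 0.65457146 -0.02475374  0.114     ]
0.08405130089769272 -0.23678758172087266 -0.19526698007027518
grip [ 0.58550274 -0.00808645]
-0.16 True
-0.2 True
-0.25 True
-0.16 True
-0.2 True
-0.25 True
```

```bash
python3 - <<'E'
from h import *
yaw=-.23; tl=-.2; u=np.array([np.cos(yaw),np.sin(yaw),0]); z=u*np.sin(.2)+np.array([0,0,-np.cos(.2)])
tip=np.array([.5729,-.0050,0]); G=tip+.012*u; G[2]=.109
T=G+.022*z; print(T)
bot.set_gripper(.6,70)
bot.move_pose(T-.15*z,Q(yaw,tl))
print(bot.move_linear(T-.04*z,.15,until_force=8),bot.move_linear(T,.06,until_force=6),bot.read_position())
im=snap('wrist','w4.png')
bot.set_gripper(0.0,70); print(bot.read_gripper_width()*85,bot.read_finger_force(),bot.read_position(),bot.read_ft_force())
f0=np.array(bot.read_ft_force())
p=np.array(bot.read_position()); np.save('d.npy',p)
bot.move_linear(p+[0,0,.015],.04); print(bot.read_gripper_width()*85,np.array(bot.read_ft_force())-f0,bot.read_moment(),bot.read_clock())
snap('scene','s2.png'); im=snap('wrist','w5.png')
a=cv2.imread('pics/s2.png')[110:310,180:420]; b=cv2.resize(cv2.imread('pics/w5.png'),(480,300))
cv2.imwrite('pics/m5.png',np.vstack([cv2.resize(a,(480,300)) if 0 else cv2.resize(a[:150],(480,300)),b]))
E
```

```text
[ 0.58883963 -0.00873216  0.08743854]
False False [ 0.58893436 -0.00872859  0.08743494]
24.70364796834359 67.84088373184204 [ 0.58925807 -0.00883761  0.08804268] [-0.69240764 -0.03157422  2.65598   ]
24.568466406089907 [ 1.32131469  0.14511736 -5.36917211] [ 0.06417281  0.39785259 -0.01198195] 18.25
```

View pics/m5.png

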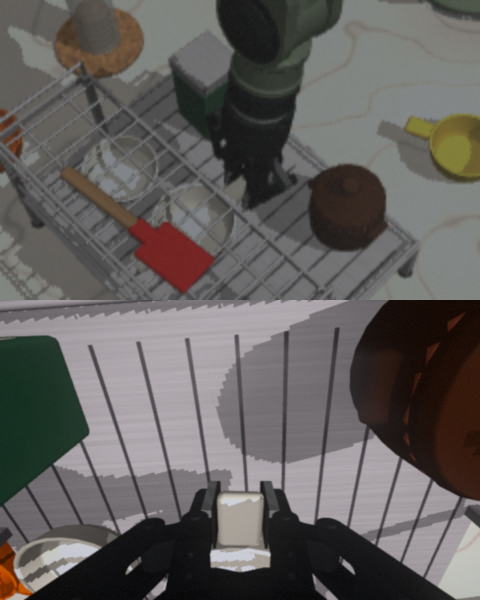

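The ear is held between the pads (24.6 mm, load about 2.5 N), and the canister stands on the trivet. Next I slide the dish out through the gap, lift it and take it to the board.

```bash
python3 - <<'E'
from h import *
d=np.load('d.npy'); e=np.array([.987,-.161,0]); ey=np.array([.161,.987,0]); Z=np.array([0,0,1.])
p=d+.025*Z-.03*e-.012*ey
bot.move_linear(p,.08)
p=d+.025*Z-.128*e-.012*ey
bot.move_linear(p,.1); print(bot.read_gripper_width()*85,bot.read_ft_force())
p=p+Z*(.27-p[2]); bot.move_linear(p,.15)
yb=.18; u=np.array([np.cos(yb),np.sin(yb),0])
# TCP->dish centre horizontally: .073 - .022*sin(.2)
B=np.array([.477,.380,0]); T=B-.0685*u
bot.move_linear([T[0],T[1],.27],.2,rotation=Q(yb,-.2))
bot.move_linear([T[0],T[1],.09],.15)
print(bot.read_position(),T,bot.read_gripper_width()*85,bot.read_ft_force(),bot.read_clock())
im=snap('scene','s3.png'); snap('top','t3.png'); print(bot.search_frame('top','dish_center')[:3])
a=cv2.imread('pics/s3.png')[190:350,380:540]; b=cv2.imread('pics/t3.png')[150:310,130:290]
cv2.imwrite('pics/m3.png',np.hstack([cv2.resize(a,(400,400)),cv2.resize(b,(400,400))]))
E
```

```text
24.154843997907157 [-0.38963646  0.15276194 -1.91205871]
[0.41023679 0.36816102 0.09084608] [0.40960671 0.36773647 0.        ] 24.79762091178812 [ 0.01161086  0.78858094 -1.87313297] 24.6167
[{'bbox': [412.9, 130.1, 42.4, 37.7], 'confidence': 0.83}, {'bbox': [171.0, 193.0, 37.4, 51.4], 'confidence': 0.61}]
```

View pics/m3.png

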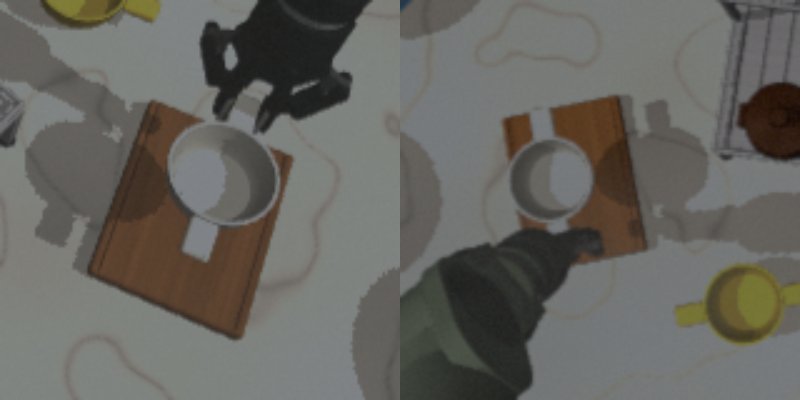

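The dish is held level over the board. Its bowl centre is at top (190,222) and scene (470,259). I'll check its offset from the board's middle and then lower it.

```bash
python3 - <<'E'
from h import *
a=ray('top',(190.4,222),.118); b=ray('scene',(469.6,259.2),.118); print(a,b)
c=(a+b)/2; err=np.array([.477,.380])-c[:2]; print(err)
assert np.linalg.norm(err)<.03
p=np.array(bot.read_position()); p[:2]+=err
bot.move_linear([p[0],p[1],.045],.1); bot.wait(.2)
print(bot.move_linear([p[0],p[1],.024],.02,until_force=2),bot.read_position(),bot.read_ft_force())
bot.set_gripper(.5); bot.wait(.3)
p=np.array(bot.read_position()); yb=.18
z=np.array([np.cos(yb)*np.sin(.2),np.sin(yb)*np.sin(.2),-np.cos(.2)])
bot.move_linear(p-.12*z,.12); bot.set_gripper(1.)
q=p-.12*z; bot.move_linear([q[0]-.03,q[1]-.12,.34],.25,rotation=Q(0)); print(bot.read_clock())
snap('scene','s4.png'); snap('top','t4.png')
for n in('scene','top'):
  for t in('dish_center','canister_center','tin_center','lid_center','plate_center','scraper_center'): print(n,t,[(np.round(d['bbox']).tolist(),round(d['confidence'],2)) for d in bot.search_frame(n,t)][:3])
a=cv2.imread('pics/s4.png')[100:340,140:520]; b=cv2.imread('pics/t4.png')[90:290,150:470]
cv2.imwrite('pics/m4.png',np.hstack([cv2.resize(a,(440,278)),cv2.resize(b,(445,278))])[:,:800] if 0 else np.vstack([cv2.resize(a,(480,303)),cv2.resize(b,(475,297)) if 0 else cv2.resize(b,(480,297))]))
E
```

```text
[0.47550334 0.37581394 0.118     ] [0.47779586 0.38069447 0.118     ]
[0.0003504 0.0017458]
True [0.41032137 0.36979165 0.02890535] [-0.30975174  0.48669701  4.80334958]
29.675
scene dish_center [([153.0, 154.0, 37.0, 55.0], 0.64), ([438.0, 236.0, 49.0, 66.0], 0.57), ([385.0, 165.0, 56.0, 34.0], 0.57)]
scene canister_center [([212.0, 87.0, 25.0, 51.0], 0.77), ([206.0, 114.0, 44.0, 37.0], 0.35)]
scene tin_center [([267.0, 126.0, 35.0, 56.0], 0.83)]
scene lid_center [([335.0, 194.0, 35.0, 32.0], 0.61)]
scene plate_center [([221.0, 178.0, 39.0, 30.0], 0.7), ([267.0, 127.0, 35.0, 53.0], 0.23)]
scene scraper_center [([212.0, 192.0, 75.0, 64.0], 0.75), ([170.0, 141.0, 219.0, 190.0], 0.62)]
top dish_center [([175.0, 196.0, 34.0, 56.0], 0.98), ([417.0, 130.0, 41.0, 38.0], 0.77), ([239.0, 253.0, 58.0, 31.0], 0.62)]
top canister_center [([428.0, 210.0, 38.0, 22.0], 0.72)]
top tin_center [([352.0, 192.0, 30.0, 31.0], 0.79)]
top lid_center [([269.0, 184.0, 28.0, 28.0], 0.9)]
top plate_center [([358.0, 147.0, 30.0, 32.0], 0.8)]
top scraper_center [([304.0, 117.0, 67.0, 19.0], 0.92)]
```

View pics/m4.png

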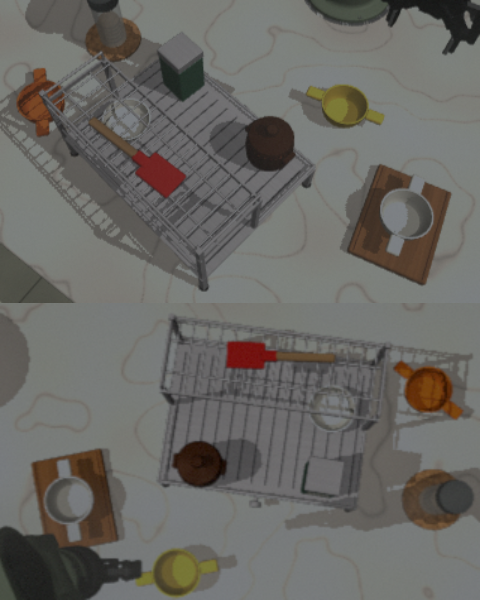

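The dish stands on the board's middle and nothing else has moved. Now the canister goes back from the trivet to its place.

```bash
python3 - <<'E'
from h import *
g=np.load('g.npy'); t=np.load('gt.npy')
bot.move_pose([t[0],t[1],.33],Q(-.16))
bot.move_linear([t[0],t[1],.22],.2)
print(bot.move_linear(t,.1,until_force=8),bot.read_position())
bot.set_gripper(.3,40); print(bot.read_gripper_width(),bot.read_position())
c=np.array(bot.read_position())
bot.move_linear([c[0],c[1],.36],.2)
bot.move_linear([g[0],g[1],.36],.25)
zt=g[2]+(c[2]-t[2])
bot.move_linear([g[0],g[1],zt+.02],.15); bot.wait(.2)
print(bot.move_linear([g[0],g[1],zt-.004],.03,until_force=3),g,zt,bot.read_position(),bot.read_ft_force())
bot.set_gripper(1.0); bot.wait(.3)
p=bot.read_position(); bot.move_linear([p[0],p[1],.34],.2)
bot.move_linear([.40,.0,.38],.25); print(bot.read_clock())
im=snap('wrist','w6.png'); snap('scene','s6.png')
cv2.imwrite('pics/m6.png',np.hstack([cv2.resize(cv2.imread('pics/s6.png')[80:350,140:520],(400,284)),cv2.resize(im[:,:,::-1],(400,284))]))
E
```

```text
False [ 0.45928184 -0.36932809  0.1205712 ]
0.7402035987328519 [ 0.45938841 -0.36959957  0.12096885]
True [ 0.51677335 -0.00290488  0.18684349] 0.18795542452868116 [ 0.51656282 -0.00294002  0.18795012] [-0.11824841 -0.32848928  4.45891778]
41.9917
```

View pics/m6.png

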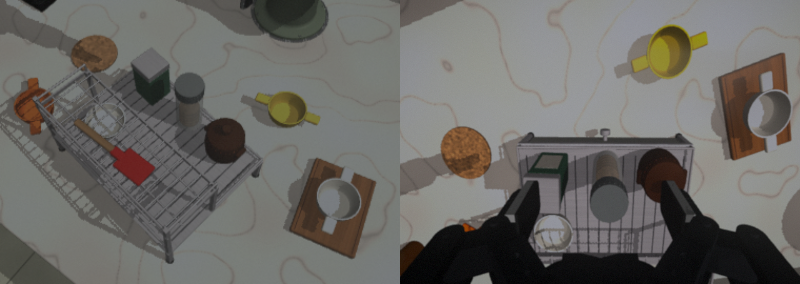

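The canister is upright in its old place at (190,100), the dish is upright on the board at (338,198), and the gripper is clear.

```bash
python3 -c "
from cell import bot
print(bot.close_job())"
```

```text
the job is handed in; nothing more can be done
None
```

I've handed the job in after about 42 s of the 72 s limit; no verdict came back. In the last pictures the dish stands upright in the middle of the board, the canister is back on its spot on the rack, and nothing else appears to have moved.

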